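# Blank off the open pipe flange with a paddle blank

## Task

Blank off the open pipe flange with the solid paddle blank from the low black stand. It lies too flat to be picked up: slide it over the stand's front edge until at least half of its handle sticks out, take it there by the handle, and lower it (do not drop it) flat onto the flange face, inside the four studs. Leave the ring-shaped spacer on the stand and the other loose things where they are, and do not let the blank fall off the stand.

Things in the scene. Friction and masses are not known exactly. Their poses are not given: they have to be found in the camera images.
- blank: the solid paddle blank (to be moved): bare steel plate 3 mm thick, a full disc 90 mm across with a handle 28 mm wide ending 125 mm from the disc's centre; 0.15-0.25 kg, centre of mass 25 mm from the disc's centre towards the handle. Origin: disc's centre, underside; handle along -x, z up. Starts flat on the stand, left or right of the spacer, handle end 10-40 mm short of the front edge
- handle_mid (a point): middle of the blank's handle, on its top face, 85 mm from the disc's centre along the blank's -x. Pressed down on the disc with some 8 N by closed fingertips, the blank slides along with them (friction only about 0.2 on the stand's slick top)
- spacer: the ring spacer (not wanted): same outline, handle and thickness as the blank, but with a round hole 56 mm across in the middle of the disc. Origin and axes as for the blank. Lies beside it on the stand, centres about 125 mm apart
- stand: low stand fixed on the bench: black slick plastic top 210 (x) x 250 (y) mm, 60 mm high, 6 mm thick, open at the front; its grey side panels stop 40 mm behind the front edge. Origin: on the bench under its centre; its -x axis points out of the front edge, which faces the robot
- stand_edge (a point): middle of the stand's front edge, on the top surface; axes as the stand: x inwards over the stand, y along the edge, z up
- flange: open pipe flange facing up, fixed on the bench on a wooden block: dark steel face 132 mm across, 16 mm thick, bore 56 mm, 110 mm above the bench, on a pipe 68 mm across. Four upright 8 mm studs on a circle of 110 mm diameter, at 45, 135, 225 and 315 degrees from its x axis, rise 14 mm above the face. Origin: on the bench under its centre; -x roughly towards the robot, z up
- flange_face (a point): centre of the flange's face (top surface, middle of the bore); axes as the flange. The blank's disc fits between the studs with about 6 mm to spare all round, its handle going out between two of them
- hexnut: bystander: big hexagon nut, 34 mm across, 16 mm high, standing flat on the stand between the two paddles, near the front edge; origin: centre of its underside
- reducer: bystander: bare metal cone-shaped pipe reducer, 84 mm across at its foot and 75 mm high, standing on the bench at the left (+y); origin: centre of its underside
- paste: bystander: closed jar with black cap, 64 mm across, 85 mm high, at the back of the bench; origin: centre of its underside
- wrench: bystander: steel wrench lying on the bench at the right (-y); origin: its underside
- notepad: bystander: paper pad, 100 x 70 x 14 mm, lying on the bench at the left; origin: centre of its underside
- stud: bystander: steel bolt, about 105 mm long, 16 mm thick, with a square 24 mm head, lying on the bench in front of the robot; origin: on its underside, mid-length
Things that resemble listed ones, but are neither listed nor needed, are in the scene too. What is shaped like the flange but green or yellow is not meant.

How it is judged (in metres and radians):
On the way, in this order (a step that is already met when the one before it is completed fails the run):
1. the blank, lying flat on the stand, sticks out over the front edge by half of its handle or more (x of handle_mid in the frame of stand_edge below 0.004 m and z of blank in the frame of stand_edge below 0.005 m and angle between blank's own z axis and vertical below 0.06 rad), for 0.2 s.
2. the blank is lifted clear of the stand in the fingers (z of blank in the frame of stand_edge above 0.02 m and contact force between blank and the fingers above 0.5 N and contact force between blank and stand below 0.05 N), for 0.2 s.
At the end, for the whole second after the job is handed in: The blank lies still and flat (within 3 degrees) on the flange face inside the four studs, its disc's centre within 10 mm of the flange's axis and its underside on the face (within 4 mm), and the fingers have let go of it (horizontal distance between blank and flange_face below 0.01 m and z of blank in the frame of flange_face between -0.003 and 0.004 m and angle between blank's own z axis and vertical below 0.05 rad and linear speed of blank below 0.01 m/s and contact force between blank and flange above 0.3 N and contact force between blank and the fingers below 0.05 N); the robot touches nothing.
It fails at once if the blank falls off the stand or the flange (height (world z) of blank below 0.04 m).
It fails at once if the blank is dropped: it falls freely by more than about 10 mm (contact force between blank and the fingers below 0.02 N and linear speed of blank above 0.45 m/s).
It fails at once if the ring spacer is shifted by more than 30 mm (distance of spacer from where it was at the start of the episode above 0.03 m).
It fails at once if another loose thing is shifted by more than 30 mm (distance of any of hexnut, reducer, paste, wrench, notepad, stud from where it was at the start of the episode above 0.03 m).
It also fails if it takes over 58 s, if anything falls off the work surface, if the arm or the gripper's body presses on something with over 40 N, if the wrist force passes 120 N, or if a joint passes its speed limit or range.

## Robot

A 6-joint arm with a two-finger parallel gripper is mounted at the origin on the work surface. World frame = base frame: x ahead of the robot, y to its left, z up, the work surface at z = 0. Lengths are in mm, angles in rad, forces in N, time in s.
With the tool pointing down it reaches from about 150 to 775 mm from the base axis. Payload 6.1 kg.
Tool frame: the origin (TCP) lies at the very end of the fingers, on their centre line; the grasp point (between the pads) lies 19 mm behind it (robot.grip_depth is the distance from the TCP to the grasp point, in mm); z points along the fingers, y is the line along which they close (so a half turn about z gives the same grasp; the last joint's range is limited). The gripper opens to 85 mm and grips with 20 to 120 N. Pads are 22 mm wide; open, the fingers measure 114 mm over their backs; the gripper's body (76 mm by 85 mm) begins 54 mm behind the grasp point. The pads swing forward as they close: fully open they stand 13 mm farther back than shut.
Start: joints at [0, 0.126, -0.04, 1.405, 0, 1.571], TCP at [524.984, -0, 231.295] pointing down, gripper open.
Joint ranges: [-2.72, 2.72], [-0.95, 1.95], [-1.27, 1.35], [-1.78, 2.02], [-1.46, 1.47], [-3.14, 3.14]. Speed limits (rad/s): [2.39, 2.39, 3.01, 3.14, 3.14, 3.14].

## Interface

Orientations are given as a rotation vector (axis times angle).
In Python, from workcell import robot, viewer, nets gives the robot as it stands.
- The arm moves only by the shell command python3 -m creep 'ROWS' [FORCE]. ROWS is a JSON object of lists of equal length, an entry for each row: "delta_pos": the shift along the tool's x, y, z in mm, a list of three; "dr": the turn, a rotation vector about the tool's x, y, z in rad, a list of three; "fingers": the finger opening in mm, from 0 to 85.4. In form: {"delta_pos": [[x, y, z], ...], "dr": [[rx, ry, rz], ...], "fingers": [fingers, ...]}. A call has 1 to 5 rows; each row shifts and turns the commanded pose from where the row before left it, along the tool's axes as they then stand; what a row does not reach is not made up. A row lasts 1/8 s, in which the tool goes at most 62.5 mm and 10.7 degrees, less where a joint would pass 70% of its speed; a pose out of reach is approached as far as the arm can. A call is refused whole if a number of a shift passes 62.5 or a number of a turn 0.188, either way. A call with a gripper value outside its range is refused whole. The fingers move at their own pace and stop on an object; FORCE is the grip in N (left out, the last holds). Time passes only in rows, so rows that do not move let the fingers close. It gives the time, the measured TCP pose, the force, the opening and the grip force at its end, in the units of the state.
- robot.sense(): the state, without advancing time (a new reading comes with each control period).
- viewer.snapshot(name): name is "scene" or "side" or "wrist"; returns the picture (420x560x3 uint8, red, green, blue); there is no depth.
- viewer.calibration(name): a dict with "intrinsics" (3x3 intrinsics, pixels), "k1" (the pictures are not rectified: a ray, as slopes to the right and down, at radius r is drawn at 1 + k1 r^2 times it, then the intrinsics apply), "view" (4x4, takes a point from world to camera coordinates). Camera axes: x right, y down, z forward; pixel columns grow to the right and rows downward; lengths in mm; the calibration is good to about 2 mm. A picture is of the moment at which its call begins: read the wrist's pose just before it. calibration takes no time and is no camera call; for the wrist camera it gives the pose at the moment of the call.
- robot.job_done(): hands the job in; it is judged then, once.
Trained networks look in the newest picture that a camera, given by its name, has taken for a name from the list of things; names that differ only in an ending like _2 or _b are one class to them, and where a whole thing is asked for, a point or a joint stands for the part that bears it (a point fixed in the world has none). Each returns a list of dicts, best first, with "conf" (0 to 1); they miss things now and then, are a little off and sometimes report something else, mostly with a low value. They report only what shows in the picture. A call takes as long as a camera call. They do not tell look-alikes from the thing itself.
- nets.boxes_of(camera, target): "centre" ([row, column] in pixels, amid what is visible of it).
- nets.masks_of(camera, target): "pixels" (420x560 bool, what is visible of it) and "centre" ([row, column] in pixels, amid what is visible of it).
- nets.landmark_of(camera, target): "centre" ([row, column] in pixels: a listed point, or the origin of a listed thing).
The state is a dict: "t": time; "q": joint angles; "joint_velocities": joint speeds; "joint_efforts": joint torques, N m; "tool_pos": TCP position; "tool_rot": TCP orientation; "force": force on the tool from outside, world axes, zero at the start; "moment": the same for the moment, N m; "gripper_width": finger opening in mm; "gripper_force": force on a finger pad.
Only numpy, scipy, OpenCV 4.12 (cv2) and the standard library are available. Lean on these libraries where they do the work, as an engineer would, in place of code of your own. Each camera call takes 0.05 s, during which the arm holds its last target. There are 200 camera calls.

## Working session

There is one attempt and no reset: what is moved stays moved. The work goes in short steps, Python scripts to look and compute and a shell command to move; the robot and the scene stay as the last step left them, time stands still between calls to the robot, and variables do not carry over. Pictures are saved under pics/ and viewed, at most 11 in all, crops included, and the job is handed in when it is done.

```bash
mkdir -p pics; cat > h.py <<'E'
import numpy as np, cv2
from workcell import robot, viewer, nets
def ray(cal,px):
    K=np.array(cal["intrinsics"]);V=np.array(cal["view"]);k=cal["k1"]
    d=np.array([(px[1]-K[0,2])/K[0,0],(px[0]-K[1,2])/K[1,1]]);u=d.copy()
    for _ in range(20): u=d/(1+k*(u@u))
    R=V[:3,:3];return -R.T@V[:3,3],R.T@np.array([u[0],u[1],1])
def onz(cal,px,z):
    o,d=ray(cal,px);return o+d*(z-o[2])/d[2]
def proj(cal,P):
    K=np.array(cal["intrinsics"]);V=np.array(cal["view"])
    c=V[:3,:3]@np.array(P,float)+V[:3,3];u=c[:2]/c[2];u=u*(1+cal["k1"]*(u@u))
    return np.array([K[1,1]*u[1]+K[1,2],K[0,0]*u[0]+K[0,2]])
def save(im,n): cv2.imwrite("pics/"+n,im[:,:,::-1])
E
python3 - <<'E'
from h import *
for c in ("scene","side"):
    im=viewer.snapshot(c); save(im,c+"0.png"); cal=viewer.calibration(c)
    for t,z in (("blank",60),("handle_mid",63),("spacer",60),("stand_edge",60),("flange_face",110),("hexnut",60)):
        for r in nets.landmark_of(c,t)[:3]:
            print(c,t,round(r["conf"],2),np.round(r["centre"]),np.round(onz(cal,r["centre"],z)))
print(robot.sense())
E
```

```text
scene blank 0.9 [253. 305.] [631. 127.  60.]
scene blank 0.7 [234. 337.] [543. 179.  60.]
scene handle_mid 0.6 [226. 323.] [536. 138.  63.]
scene spacer 0.81 [275. 346.] [646. 240.  60.]
scene stand_edge 0.67 [221. 348.] [491. 188.  60.]
scene flange_face 0.98 [183. 211.] [ 568. -170.  110.]
scene flange_face 0.6 [111. 239.] [ 292. -232.  110.]
scene flange_face 0.56 [158. 385.] [283. 213. 110.]
scene hexnut 0.67 [236. 338.] [547. 183.  60.]
side blank 0.92 [196. 289.] [622. 120.  60.]
side blank 0.44 [191. 261.] [539. 183.  60.]
side handle_mid 0.66 [198. 266.] [541. 126.  63.]
side spacer 0.66 [180. 287.] [647. 224.  60.]
side stand_edge 0.92 [191. 248.] [494. 193.  60.]
side flange_face 0.97 [240. 296.] [ 553. -185.  110.]
side flange_face 0.9 [187. 185.] [279. 204. 110.]
side flange_face 0.89 [271. 212.] [ 301. -250.  110.]
side hexnut 0.42 [189. 262.] [544. 191.  60.]
{'t': 0.7, 'q': array([-1.37204892e-05,  1.25776009e-01, -3.96021963e-02,  1.40539937e+00,
        1.49255115e-05,  1.57078528e+00]), 'joint_velocities': array([ 0.00103806, -0.00174471,  0.00131062, -0.00057065, -0.00123003,
        0.00091945]), 'joint_efforts': array([-3.63373249e-03, -4.35552371e+01,  3.53025627e+01,  8.59362808e-04,
       -3.34036113e-04, -1.70399869e-05]), 'tool_pos': array([ 5.24981239e+02, -2.79251078e-03,  2.31306115e+02]), 'tool_rot': array([2.22144252e+00, 2.22143659e+00, 3.74100010e-05]), 'force': array([ 0.85502125, -0.61729089,  0.18857871]), 'moment': array([ 0.00177372, -0.01582628,  0.00348402]), 'gripper_force': 0.0, 'gripper_width': 85.54306009036942}
```

View pics/scene0.png

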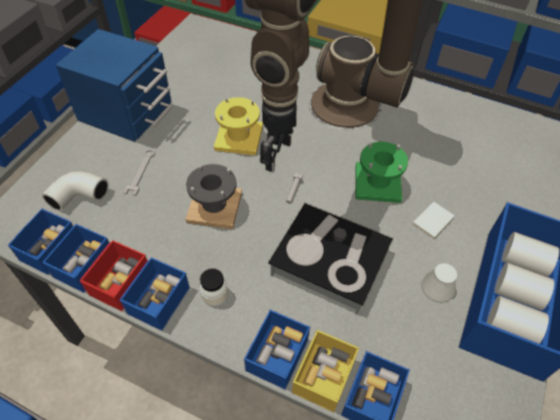

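View pics/side0.png

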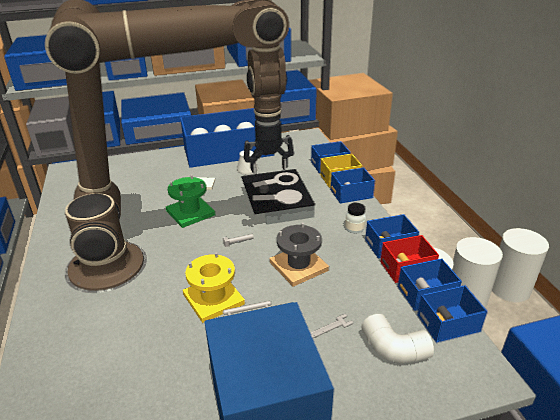

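The scene and side pictures agree on what is where (scene pixels):
- **Paddles:** the solid one is at (250,305), handle towards (226,325). The look-alike with the hole is the spacer at (275,347).
- **Flanges:** the dark one is at (183,211). The yellow (111,239) and green (158,385) ones are not meant.

I choose the solid disc and the dark flange, and will check them close up with the wrist camera.

```bash
python3 -m creep '{"delta_pos":[[60,10,-20],[60,10,-20],[0,0,0],[0,0,0]],"dr":[[0,0,0],[0,0,0],[0,0,0],[0,0,0]],"fingers":[0,0,0,0]}'
python3 - <<'E'
from h import *
s=robot.sense();print(s["tool_pos"],s["tool_rot"],s["gripper_width"])
cal=viewer.calibration("wrist");im=viewer.snapshot("wrist");save(im,"w1.png")
V=np.array(cal["view"]);print("cam",-V[:3,:3].T@V[:3,3],V[:3,:3])
for t,z in (("blank",60),("handle_mid",63),("spacer",60),("stand_edge",60),("flange_face",110),("hexnut",60)):
    for r in nets.landmark_of("wrist",t)[:3]:
        print(t,round(r["conf"],2),np.round(r["centre"]),np.round(onz(cal,r["centre"],z),1))
E
```

```text
t: 1.2
tool_pos: [544.4, 117.2, 270.0]
tool_rot: [2.221, 2.222, -0.001]
force: [-0.5, -0.4, -0.2]
gripper_width: 12.4
gripper_force: 0.0
[544.35800826 117.17648625 269.98605893] [ 2.22052911e+00  2.22235094e+00 -1.17255216e-03] 12.40771967373751
cam [544.54382592 187.58611118 412.30330585] [[ 9.99999781e-01  5.60762568e-04 -3.50682639e-04]
 [ 6.34979600e-04 -9.62335817e-01  2.71862780e-01]
 [-1.85023993e-04 -2.71862943e-01 -9.62335963e-01]]
blank 0.97 [180. 358.] [620.6 122.7  60. ]
handle_mid 0.63 [162. 278.] [536.8 141.4  63. ]
stand_edge 0.84 [117. 227.] [487.  185.9  60. ]
hexnut 0.83 [120. 289.] [548.6 183.   60. ]
```

View pics/w1.png

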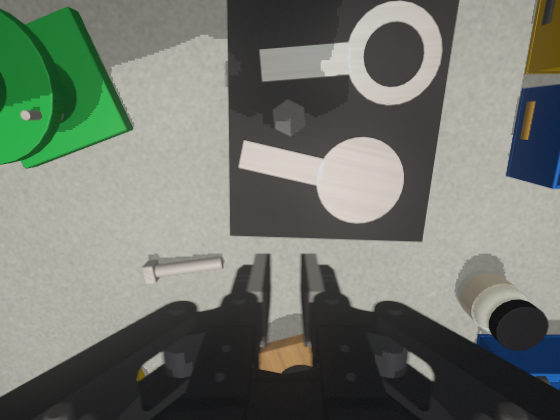

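Wrist picture: solid blank, disc at (180,360), handle end at (155,242). Ring spacer (52,395), nut (117,289), stand's front edge along column 229. The choice is confirmed: the disc has no hole. Next I'll measure its outline.

```bash
cat >> h.py <<'E'
def blankfit(name,cal,z,im=None):
    """fit of disc centre (x,y) and handle yaw by mask pixels projected on plane z"""
    m=nets.masks_of(name,"blank")[0]["pixels"]
    rc=np.argwhere(m);P=np.array([onz(cal,p,z)[:2] for p in rc[::7]])
    from scipy.optimize import minimize
    c0=P.mean(0);best=None
    # model: template overlap via signed distance
    def sd(Q):
        a=np.hypot(*Q.T)-45
        q=np.abs(Q-[-62.5,0])-[62.5,14];b=np.maximum(q[:,0],q[:,1])
        return np.minimum(a,b)
    g=np.mgrid[-125:45:4,-45:45:4].reshape(2,-1).T.astype(float);g=g[sd(g)<0]
    from scipy.spatial import cKDTree
    T=cKDTree(P)
    def cost(v):
        c,s=np.cos(v[2]),np.sin(v[2]);R=np.array([[c,-s],[s,c]])
        out=np.maximum(sd((P-v[:2])@R),0)
        d=T.query(g@R.T+v[:2])[0];return np.mean(out**2)+np.mean(np.maximum(d-1.5,0)**2)
    for a in np.arange(-3.1,3.1,.4):
        v0=[c0[0]+25*np.cos(a),c0[1]+25*np.sin(a),a]
        r=minimize(cost,v0,method="Nelder-Mead",options=dict(maxiter=250))
        if best is None or r.fun<best.fun:best=r
    return best.x,best.fun,int(m.sum())
E
python3 - <<'E'
from h import *
cal=viewer.calibration("wrist");im=viewer.snapshot("wrist")
print(robot.sense()["tool_pos"])
x,f,n=blankfit("wrist",cal,63);print("blank",x,f,n)
c,s=np.cos(x[2]),np.sin(x[2]);print("handle mid",x[0]-85*c,x[1]-85*s)
for p in ((5,228),(100,229),(236,230),(241,422)): print(onz(cal,p,60))
for c in("scene","side"):
    viewer.snapshot(c);print(c,blankfit(c,viewer.calibration(c),63))
E
```

```text
[544.43551152 116.40205602 270.31254508]
blank [ 6.20240400e+02  1.23212363e+02 -2.25678398e-01] 0.1088645411159221 7935
handle mid 537.3957848395058 142.23260974866386
[492.8219319  282.70434207  60.        ]
[489.81393217 200.79215533  60.        ]
[484.35090406  59.99892213  60.        ]
[693.81842863  53.9135575   60.        ]
scene (array([ 6.20122374e+02,  1.23028423e+02, -1.84037131e-01]), np.float64(7.183757818429584), 1134)
side (array([ 6.23024387e+02,  1.15090933e+02, -2.04597131e-01]), np.float64(23.962961636544016), 397)
```

Blank at (620,123), yaw −0.226, and the handle's middle is about 50 mm behind the edge (x≈487.5 there, stand yaw about −0.038). I'll press at about (601,128), near the centre of mass, and slide about 65 mm along −x.

```bash
python3 -m creep '{"delta_pos":[[4,20,40],[4,20,50],[3,16,50],[0,0,40],[0,0,0]],"dr":[[0,0,0],[0,0,0],[0,0,0],[0,0,0],[0,0,0]],"fingers":[0,0,0,0,0]}'
```

```text
t: 2.48
tool_pos: [598.1, 127.7, 86.8]
tool_rot: [-2.219, -2.219, 0.009]
force: [-0.3, -0.4, -0.1]
gripper_width: 0.0
gripper_force: 0.0
```

```bash
python3 -m creep '{"delta_pos":[[0,2,14],[0,0,5],[0,0,3],[0,0,0]],"dr":[[0,0,0],[0,0,0],[0,0,0],[0,0,0]],"fingers":[0,0,0,0]}'
```

```text
t: 2.98
tool_pos: [602.7, 128.2, 68.9]
tool_rot: [2.221, 2.221, 0.001]
force: [0.9, 0.4, 0.3]
gripper_width: -0.0
gripper_force: 0.0
```

```bash
python3 -m creep '{"delta_pos":[[0,0,2],[0,0,2],[0,0,0],[0,0,0]],"dr":[[0,0,0],[0,0,0],[0,0,0],[0,0,0]],"fingers":[0,0,0,0]}'
python3 -m creep '{"delta_pos":[[0,0,1.5],[0,0,0],[0,0,0]],"dr":[[0,0,0],[0,0,0],[0,0,0]],"fingers":[0,0,0]}'
```

```text
t: 3.48
tool_pos: [602.5, 128.1, 64.3]
tool_rot: [-2.221, -2.221, 0.0]
force: [-0.9, 0.2, 0.2]
gripper_width: 0.1
gripper_force: 0.0
t: 3.85
tool_pos: [602.7, 128.2, 63.1]
tool_rot: [2.221, 2.221, 0.001]
force: [-0.1, 0.0, 2.9]
gripper_width: -0.0
gripper_force: 1.2
```

Contact at z≈63.1, as the heights say. Pressing a little more.

```bash
python3 -m creep '{"delta_pos":[[0,0,0.7],[0,0,0],[0,0,0]],"dr":[[0,0,0],[0,0,0],[0,0,0]],"fingers":[0,0,0]}'
```

```text
t: 4.22
tool_pos: [602.8, 128.2, 63.1]
tool_rot: [2.221, 2.221, 0.001]
force: [-1.0, 0.3, 6.4]
gripper_width: 0.3
gripper_force: 3.3
```

```bash
python3 -m creep '{"delta_pos":[[0,0,0.5],[0,-4,0],[0,-6,0],[0,-6,0],[0,-4,0]],"dr":[[0,0,0],[0,0,0],[0,0,0],[0,0,0],[0,0,0]],"fingers":[0,0,0,0,0]}'
python3 - <<'E'
from h import *
print(robot.sense()["tool_pos"],robot.sense()["force"])
cal=viewer.calibration("scene");viewer.snapshot("scene");print(blankfit("scene",cal,63))
E
```

```text
t: 4.85
tool_pos: [583.9, 128.4, 63.1]
tool_rot: [2.22, 2.22, 0.005]
force: [2.1, -0.2, 5.2]
gripper_width: -0.0
gripper_force: 3.1
[583.85030669 128.36189987  63.10543008] [ 2.10492237 -0.21623328  5.22452295]
(array([ 6.09207464e+02,  1.24754747e+02, -2.57405904e-01]), np.float64(23.781451892012416), 900)
```

```bash
python3 -m creep '{"delta_pos":[[0,-2,0.6],[0,-6,0.1],[0,-6,0.1],[0,-6,0.1],[0,-4,0]],"dr":[[0,0,0],[0,0,0],[0,0,0],[0,0,0],[0,0,0]],"fingers":[0,0,0,0,0]}'
python3 - <<'E'
from h import *
print(robot.sense()["tool_pos"],robot.sense()["force"])
cal=viewer.calibration("wrist");im=viewer.snapshot("wrist");print(blankfit("wrist",cal,63));save(im,"w2.png")
E
```

```text
t: 5.58
tool_pos: [560.7, 128.5, 63.0]
tool_rot: [2.219, 2.219, 0.007]
force: [1.5, -1.3, 10.2]
gripper_width: 0.0
gripper_force: 4.7
[560.74093104 128.52025478  63.03714739] [ 1.47261362 -1.26112773 10.21788898]
(array([ 5.78133175e+02,  1.35592611e+02, -8.48435759e-02]), np.float64(23.638612315462193), 27130)
```

View pics/w2.png

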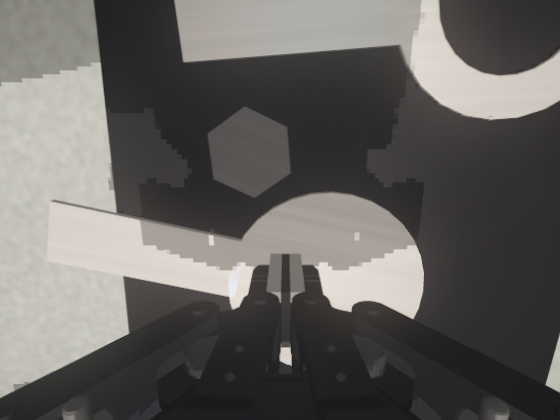

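The blank follows the fingertips: handle end at (230,50), stand edge near column 118 at that row, nut untouched at (150,250). It needs about 22 mm more.

```bash
python3 -m creep '{"delta_pos":[[0,-5,0],[0,-6,0.1],[0,-6,0.1],[0,-5,0],[0,0,0]],"dr":[[0,0,0],[0,0,0],[0,0,0],[0,0,0],[0,0,0]],"fingers":[0,0,0,0,0]}'
python3 -m creep '{"delta_pos":[[0,0,-2],[0,0,-10],[0,0,-50],[0,-40,-60],[0,-20,0]],"dr":[[0,0,0],[0,0,0],[0,0,0],[0,0,0],[0,0,0]],"fingers":[0,0,0,0,0]}'
python3 - <<'E'
from h import *
print(robot.sense()["tool_pos"],robot.sense()["force"])
cal=viewer.calibration("wrist");im=viewer.snapshot("wrist");x,f,n=blankfit("wrist",cal,63);print(x,f,n);save(im,"w3.png")
c,s=np.cos(x[2]),np.sin(x[2])
for d in(85,102,125):print(d,x[0]-d*c,x[1]-d*s)
for r in nets.landmark_of("wrist","stand_edge"):print(r["conf"],onz(cal,r["centre"],60))
E
```

```text
t: 6.3
tool_pos: [538.4, 128.6, 63.0]
tool_rot: [2.219, 2.219, 0.007]
force: [1.2, -0.1, 12.2]
gripper_width: -0.4
gripper_force: 6.1
t: 6.92
tool_pos: [482.8, 128.6, 179.1]
tool_rot: [2.219, 2.219, 0.009]
force: [0.4, 0.8, -1.0]
gripper_width: 0.2
gripper_force: 0.0
[482.75243568 128.6020172  179.07641203] [ 0.36147452  0.79467818 -0.98074428]
[ 5.56875113e+02  1.23308331e+02 -2.24565758e-01] 0.008475305355060636 13552
85 474.0093870641911 142.23639005330375
102 457.43624180908296 146.02200180744404
125 435.013751169819 151.14371182775153
0.81 [489.29513134 186.91535463  60.        ]
```

View pics/w3.png

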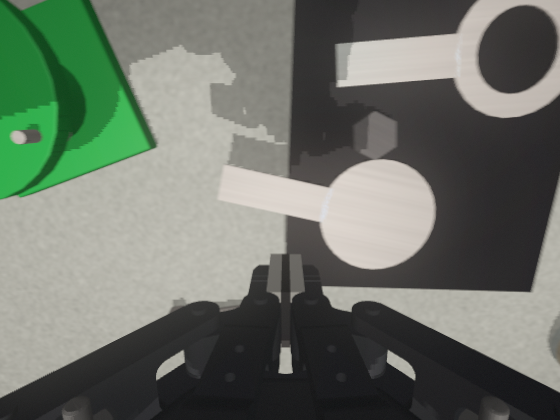

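Handle sticks out well: edge at column 290, handle end at (182,220), handle's middle about 13 mm outside, nut and spacer unmoved. Next: turn the tool −1.346 about its z and open to 60.

```bash
python3 -m creep '{"delta_pos":[[0,0,0],[0,0,0],[0,0,0],[0,0,0],[0,0,0]],"dr":[[0,0,-0.168],[0,0,-0.168],[0,0,-0.168],[0,0,-0.168],[0,0,-0.168]],"fingers":[60,60,60,60,60]}'
python3 -m creep '{"delta_pos":[[0,0,0],[0,0,0],[0,0,0],[0,0,0]],"dr":[[0,0,-0.168],[0,0,-0.168],[0,0,-0.168],[0,0,0]],"fingers":[60,60,60,60]}'
cat >> h.py <<'E'
from scipy.spatial.transform import Rotation as Ro
def rel(P,yawy):
    """tool-frame shift to world point P, tool z-turn so tool y points at world angle yawy"""
    s=robot.sense();R=Ro.from_rotvec(s["tool_rot"]).as_matrix()
    y=R[:,1];a=(np.arctan2(y[1],y[0])-yawy+np.pi/2)%np.pi-np.pi/2
    print("TCP",np.round(s["tool_pos"],1),"tool z",np.round(R[:,2],3),"shift",np.round(R.T@(np.array(P)-s["tool_pos"]),1),"turn",round(a,3),"w",s["gripper_width"],"q",np.round(s["q"],2))
E
python3 -c "
from h import *
rel([455.5,146.5,40],1.346)"
```

```text
t: 7.7
tool_pos: [482.2, 128.0, 173.4]
tool_rot: [-1.114, -2.936, 0.002]
force: [0.4, -0.4, -0.4]
gripper_width: 59.8
gripper_force: 0.0
t: 8.2
tool_pos: [482.1, 128.0, 173.5]
tool_rot: [-0.358, -3.119, 0.001]
force: [-0.7, 0.1, 0.2]
gripper_width: 60.1
gripper_force: 0.0
TCP [482.1 128.  173.5] tool z [-0.002 -0.001 -1.   ] shift [ 29.9  12.1 133.6] turn -0.004 w 60.10273688294644 q [ 0.26  0.08 -0.21  1.28 -0.    0.49]
```

```bash
python3 -m creep '{"delta_pos":[[15,6,10],[15,6,10],[0,0,40],[0,0,30],[0,0,0]],"dr":[[0,0,0],[0,0,0],[0,0,0],[0,0,0],[0,0,0]],"fingers":[60,60,60,60,60]}'
python3 - <<'E'
from h import *
rel([455.5,146.5,40],1.346)
cal=viewer.calibration("wrist");im=viewer.snapshot("wrist");x,f,n=blankfit("wrist",cal,63);print(x,f,n);save(im,"w4.png")
E
```

```text
t: 8.82
tool_pos: [453.6, 146.0, 82.2]
tool_rot: [-0.359, -3.116, 0.004]
force: [0.3, -0.8, -0.5]
gripper_width: 60.2
gripper_force: 0.0
TCP [453.6 146.   82.2] tool z [-0.005 -0.002 -1.   ] shift [-1.9  1.1 42.1] turn -0.005 w 60.19099450545957 q [ 0.31  0.08 -0.42  1.07 -0.    0.54]
[ 5.09734569e+02  1.31827596e+02 -3.31422692e-01] 222.7865851930183 8211
```

View pics/w4.png

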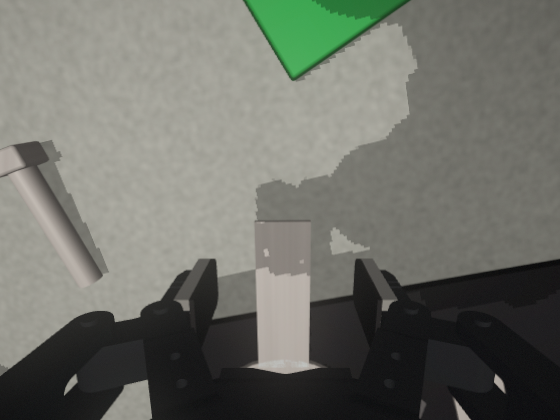

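The handle (columns 256–310) stands centred and parallel between the fingers (215 and 357). I'll go down and close.

```bash
python3 -m creep '{"delta_pos":[[-2,1,22],[0,0,20],[0,0,0]],"dr":[[0,0,0],[0,0,0],[0,0,0]],"fingers":[60,60,60]}' && python3 -m creep '{"delta_pos":[[0,0,0],[0,0,0],[0,0,0],[0,0,0],[0,0,0]],"dr":[[0,0,0],[0,0,0],[0,0,0],[0,0,0],[0,0,0]],"fingers":[40,20,10,10,10]}' 90
```

```text
t: 9.3
tool_pos: [457.5, 147.0, 42.8]
tool_rot: [-0.357, -3.121, 0.0]
force: [-0.5, 0.5, 0.2]
gripper_width: 60.0
gripper_force: 0.0
t: 9.93
tool_pos: [458.5, 147.4, 43.8]
tool_rot: [0.355, 3.119, 0.002]
force: [-0.8, 0.1, 5.3]
gripper_width: 24.7
gripper_force: 87.7
```

```bash
python3 -m creep '{"delta_pos":[[0,0,-3],[0,0,-5],[0,0,-8],[0,0,0]],"dr":[[0,0,0],[0,0,0],[0,0,0],[0,0,0]],"fingers":[10,10,10,10]}'
python3 - <<'E'
from h import *
s=robot.sense();print(s["tool_pos"],s["force"],s["moment"],s["gripper_width"])
save(np.hstack([cv2.resize(viewer.snapshot("side")[130:270,190:350],None,fx=2.5,fy=2.5),cv2.resize(viewer.snapshot("wrist"),(400,350))]),"g1.png")
E
```

```text
t: 10.42
tool_pos: [457.9, 147.2, 59.2]
tool_rot: [0.355, 3.121, 0.001]
force: [0.3, 0.5, -0.5]
gripper_width: 24.7
gripper_force: 88.2
[457.87383042 147.21545146  59.21700391] [ 0.25779961  0.45055821 -0.49249533] [ 0.02887901  0.12562654 -0.04085784] 24.689711614481503
```

View pics/g1.png

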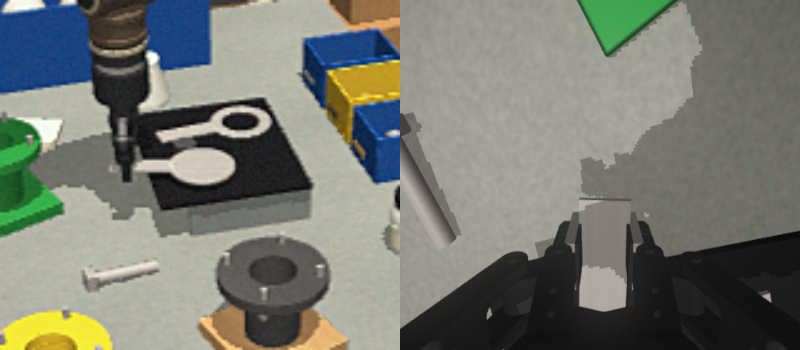

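Held and clear: the side view shows the blank level beyond the gripper, with the disc slightly above the stand (moment 0.126 N m fits its weight). I'll raise it and measure the flange and the blank's pose.

```bash
python3 -m creep '{"delta_pos":[[0,0,-15],[0,0,-30],[0,0,-40],[0,0,-40],[0,0,0]],"dr":[[0,0,0],[0,0,0],[0,0,0],[0,0,0],[0,0,0]],"fingers":[10,10,10,10,10]}'
cat >> h.py <<'E'
def tri(rays):
    A=np.zeros((3,3));b=np.zeros(3)
    for o,d in rays:
        d=d/np.linalg.norm(d);M=np.eye(3)-np.outer(d,d);A+=M;b+=M@o
    return np.linalg.solve(A,b)
E
python3 - <<'E'
from h import *
s=robot.sense();print(s["tool_pos"],s["force"],s["moment"],s["gripper_width"])
C={c:viewer.calibration(c) for c in("scene","side")}
for c in C:viewer.snapshot(c)
for t in("blank","handle_mid","flange_face"):
    R=[ray(C[c],nets.landmark_of(c,t)[0]["centre"]) for c in C];print(t,np.round(tri(R),1))
E
```

```text
t: 11.15
tool_pos: [459.3, 147.7, 187.7]
tool_rot: [0.355, 3.115, 0.004]
force: [0.2, 0.2, -2.7]
gripper_width: 24.4
gripper_force: 88.3
[459.31468887 147.67939913 187.70283411] [ 0.20010566  0.18798329 -2.70686703] [ 0.05527483  0.14664879 -0.01951244] 24.401003096338773
blank [550.1 131.8 194. ]
handle_mid [480.5 149.4 210.2]
flange_face [277.1 214.8 101.1]
```

```bash
python3 -m creep '{"delta_pos":[[-25,-23,-10],[-40,-37,-10],[-45,-42,-10],[-45,-42,0],[-29,-28,0]],"dr":[[0,0,0],[0,0,0],[0,0,0],[0,0,0],[0,0,0]],"fingers":[10,10,10,10,10]}'
python3 -m creep '{"delta_pos":[[0,0,0],[0,0,0]],"dr":[[0,0,0],[0,0,0]],"fingers":[10,10]}'
cat >> h.py <<'E'
def heldfit(cams=("scene","side")):
    """pose of the held blank: v=[d (grip point to disc centre), height of blank mid over TCP, tilt about tool y (+ = disc droops), yaw offset, dy]"""
    from scipy.optimize import minimize
    s=robot.sense();R=Ro.from_rotvec(s["tool_rot"]).as_matrix();p=s["tool_pos"]
    M={}
    for c in cams:
        viewer.snapshot(c);r=nets.masks_of(c,"blank")
        M[c]=(viewer.calibration(c),[q["pixels"] for q in r])
    th=np.linspace(-np.pi+.32,np.pi-.32,60);O=np.vstack([np.c_[45*np.cos(th),45*np.sin(th)],[[-80,14],[-80,-14]]])
    def polys(v):
        d,h,t,w,dy=v
        L=np.c_[d+O[:,0],O[:,1],0*O[:,0]]
        L=L@Ro.from_euler("z",w).as_matrix().T@Ro.from_euler("y",t).as_matrix().T+[0,dy,h]
        # local: x forward (away from robot = -tool x), y = tool y (left), z up
        return L@np.c_[-R[:,0],R[:,1],-R[:,2]].T+p
    from cv2 import fillPoly
    # choose mask nearest to expectation
    E=polys([104,20,0,0,0]).mean(0);S={}
    for c,(cal,ms) in M.items():
        e=proj(cal,E);S[c]=min(ms,key=lambda m:np.linalg.norm(np.argwhere(m).mean(0)-e))
    def cost(v,info=False):
        o=[]
        for c in cams:
            cal=M[c][0];Q=np.array([proj(cal,P)[::-1] for P in polys(v)])
            im=np.zeros((420,560),np.uint8);cv2.fillPoly(im,[np.round(Q*16).astype(int)],255,cv2.LINE_AA,4)
            a=im/255.;m=S[c];x=np.abs(a-m)
            # ignore what lies beyond the template towards the handle end
            far=proj(cal,polys(v)[-1]*.5+polys(v)[-2]*.5);ce=proj(cal,polys(v)[:60].mean(0))
            rc=np.indices(m.shape);n=far-ce
            x=x*(((rc[0]-far[0])*n[0]+(rc[1]-far[1])*n[1])<0)
            o.append(x.sum()/m.sum())
        return o if info else sum(o)+1e-4*((v[0]-104)**2+(v[1]-20)**2+v[4]**2)+(v[3]/.1)**2*.02
    best=min((minimize(cost,[104,20,t,0,0],method="Nelder-Mead",options=dict(initial_simplex=np.array([104,20,t,0,0])+np.vstack([np.zeros(5),np.diag([5,4,.08,.05,4])]),maxiter=200)) for t in(0,.15)),key=lambda r:r.fun)
    return best.x,cost(best.x,True)
E
python3 - <<'E'
from h import *
rel([0,0,0],1.346)
cal=viewer.calibration("wrist");im=viewer.snapshot("wrist");save(im,"w5.png")
for t in("flange_face","flange"):
    for r in nets.landmark_of("wrist",t): print(t,r["conf"],r["centre"],onz(cal,r["centre"],110 if t!="flange" else 0))
print(heldfit())
E
```

```text
t: 12.18
tool_pos: [599.1, -64.3, 212.6]
tool_rot: [-0.358, -3.12, 0.0]
force: [0.4, 0.5, -2.7]
gripper_width: 24.6
gripper_force: 88.5
t: 12.42
tool_pos: [597.6, -61.6, 212.8]
tool_rot: [-0.356, -3.12, -0.0]
force: [-0.3, 0.8, -1.2]
gripper_width: 24.5
gripper_force: 88.5
TCP [597.6 -61.6 212.8] tool z [-0.002  0.001 -1.   ] shift [595.7 -74.5 213.8] turn -0.002 w 24.54961533779842 q [-0.1   0.27  0.1   1.4   0.    0.12]
flange_face 0.68 [201.1, 127.9] [ 563.88171531 -170.76350603  110.        ]
flange 0.72 [176.7, 175.6] [ 565.08964991 -169.84986292    0.        ]
flange 0.17 [122.6, 521.2] [591.05158291 183.17462148   0.        ]
(array([ 1.01953800e+02,  1.98946396e+01,  6.31596071e-02, -3.49836380e-02,
        1.84934049e+00]), [np.float64(0.050680578041614195), np.float64(0.09571476774266112)])
```

View pics/w5.png

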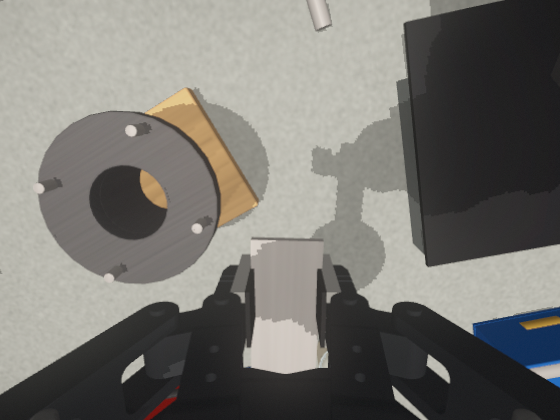

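Wrist picture: dark flange with stud tops at (131,131), (188,39), (228,197) and (278,109), bore centre near (202,129). The handle is gripped at columns 250–322.

```bash
python3 - <<'E'
from h import *
im=cv2.imread("pics/w5.png");g=cv2.cvtColor(im,cv2.COLOR_BGR2GRAY)
cal=viewer.calibration("wrist")
P=[]
for p in((131,131),(188,39),(228,197),(278,109)):
    w=g[p[0]-9:p[0]+10,p[1]-9:p[1]+10].astype(float);m=w>175;rc=np.argwhere(m).mean(0)+np.array(p)-9
    P.append(onz(cal,rc,124)[:2]);print(rc,m.sum(),P[-1])
P=np.array(P);c=P.mean(0);print("centre",c,"r",np.hypot(*(P-c).T),"ang",np.degrees(np.arctan2(*(P-c).T[::-1])))
C={k:viewer.calibration(k) for k in("scene","side")}
for k in C:
    viewer.snapshot(k)
    for r in nets.landmark_of(k,"flange_face")[:3]:print(k,r["conf"],onz(C[k],r["centre"],110))
# sizes of gripped handle in wrist view: corners of its end
for z in(230,233,236):
    a,b=onz(cal,(238,251),z),onz(cal,(240,322),z);print(z,a,b,np.linalg.norm(a-b))
E
```

```text
[130.21649485 130.29896907] 97 [ 517.71408782 -145.53554434]
[188.06217617  34.97927461] 193 [ 539.87962433 -222.18802615]
[228.  196.5] 76 [ 592.33873872 -123.09163406]
[281.63106796 108.04854369] 206 [ 617.86334742 -199.25570577]
centre [ 566.94894957 -172.51772758] r [56.14365346 56.56754307 55.56599782 57.50822016] ang [ 151.27593508 -118.58950583   62.81079667  -27.70645865]
scene 0.94 [273.87157868 211.88261081 110.        ]
scene 0.84 [ 559.23782856 -173.11636577  110.        ]
scene 0.74 [446.74304951 385.37727606 110.        ]
side 0.89 [ 299.13132655 -242.924657    110.        ]
side 0.77 [ 559.46630694 -184.54918828  110.        ]
side 0.67 [286.75990283 189.76189619 110.        ]
230 [572.934181   -67.62643502 230.        ] [579.97257165 -40.75784273 230.        ] 27.7751722662488
233 [571.93098007 -67.07296242 233.        ] [578.80206179 -40.84306092 233.        ] 27.11493125237159
236 [570.92777913 -66.51948982 236.        ] [577.63155193 -40.9282791  236.        ] 26.45469023849435
```

Flange centre is about (566,−171.7) with x axis at +16.7°; adjacent studs measure 77.9 mm apart against the expected 77.8. The blank is held with its disc centre 102 mm ahead of the TCP, −1.7 mm sideways, drooping about 0.06. I'll go to the hover pose, turn it in line with the flange and level it.

```bash
python3 -m creep '{"delta_pos":[[14,-23,0],[26,-45,0],[28,-50,0],[20,-33,0],[8,-12,0]],"dr":[[0,0,0],[0,0,0],[0,0,0],[0,0,0],[0,0,0]],"fingers":[10,10,10,10,10]}'
python3 -m creep '{"delta_pos":[[0,0,0],[0,0,0],[0,0,0],[0,0,0],[0,0,0]],"dr":[[0,0,-0.13],[0,0,-0.13],[0,0,-0.13],[0,0,-0.127],[0,0,0]],"fingers":[10,10,10,10,10]}'
python3 -m creep '{"delta_pos":[[0,0,0],[0,0,0],[0,0,0]],"dr":[[0,-0.06,0],[0,0,0],[0,0,0]],"fingers":[10,10,10]}'
python3 - <<'E'
from h import *
rel([467.8,-199.5,150],0.292+np.pi/2)
v,c=heldfit();print(v,c)
s=robot.sense();R=Ro.from_rotvec(s["tool_rot"]).as_matrix()
L=Ro.from_euler("y",v[2]).as_matrix()@Ro.from_euler("z",v[3]).as_matrix()@[v[0],0,0]+[0,v[4],v[1]]
B=np.c_[-R[:,0],R[:,1],-R[:,2]]
print("disc centre",B@L+s["tool_pos"],"normal",B@Ro.from_euler("y",v[2]).as_matrix()[:,2])
E
```

```text
t: 13.6
tool_pos: [466.6, -200.3, 213.9]
tool_rot: [0.359, 3.12, -0.0]
force: [0.4, 0.4, -1.9]
gripper_width: 24.7
gripper_force: 88.6
t: 14.22
tool_pos: [468.4, -198.8, 213.5]
tool_rot: [-0.453, 3.109, 0.0]
force: [0.5, 0.6, -1.9]
gripper_width: 24.4
gripper_force: 88.6
t: 14.6
tool_pos: [467.9, -199.0, 213.7]
tool_rot: [-0.444, 3.051, 0.013]
force: [-0.6, -0.7, -1.8]
gripper_width: 25.0
gripper_force: 88.6
TCP [ 467.9 -199.   213.7] tool z [ 0.057  0.017 -0.998] shift [ 4.  -0.4 63.5] turn -0.003 w 25.037800915910704 q [-0.42  0.06 -0.16  1.31  0.04 -0.71]
[ 1.01731658e+02  1.51707186e+01  3.03500323e-02 -1.15541082e-02
 -4.98129720e-01] [np.float64(0.07186360425377553), np.float64(0.1205015339469121)]
disc centre [ 565.17189804 -171.80132554  231.51451312] normal [-0.02782408 -0.00857624  0.99957604]
```

```bash
python3 -m creep '{"delta_pos":[[1.2,0,20],[1.8,0,30],[1.8,0,30],[0.3,0,5],[0,0,0]],"dr":[[0,0,0],[0,0,0],[0,0,0],[0,0,0],[0,0,0]],"fingers":[10,10,10,10,10]}'
python3 - <<'E'
from h import *
rel([467.9,-199.3,95],0.292+np.pi/2)
v,c=heldfit();print(v,c)
s=robot.sense();R=Ro.from_rotvec(s["tool_rot"]).as_matrix()
L=Ro.from_euler("y",v[2]).as_matrix()@Ro.from_euler("z",v[3]).as_matrix()@[v[0],0,0]+[0,v[4],v[1]]
B=np.c_[-R[:,0],R[:,1],-R[:,2]]
print("disc centre",B@L+s["tool_pos"],"normal",B@Ro.from_euler("y",v[2]).as_matrix()[:,2])
a=viewer.snapshot("scene")[140:240,160:270];b=viewer.snapshot("side")[190:290,240:350]
save(np.hstack([cv2.resize(i,(400,364),interpolation=cv2.INTER_CUBIC) for i in(a,b)]),"f1.png")
E
```

```text
t: 15.42
tool_pos: [468.1, -199.1, 128.8]
tool_rot: [-0.446, 3.05, 0.013]
force: [-0.3, 0.6, -0.6]
gripper_width: 24.6
gripper_force: 88.6
TCP [ 468.1 -199.1  128.8] tool z [ 0.057  0.017 -0.998] shift [ 2.3 -0.1 33.8] turn -0.002 w 24.630953281569095 q [-0.43  0.08 -0.32  1.13  0.04 -0.71]
[ 1.02808911e+02  2.09230627e+01  6.69724799e-02 -2.27303035e-02
  9.61483014e-01] [np.float64(0.06712848812179563), np.float64(0.16104619930163847)]
disc centre [ 566.31771815 -171.70759763  150.04182529] normal [0.0047557  0.00289596 0.9999845 ]
```

View pics/f1.png

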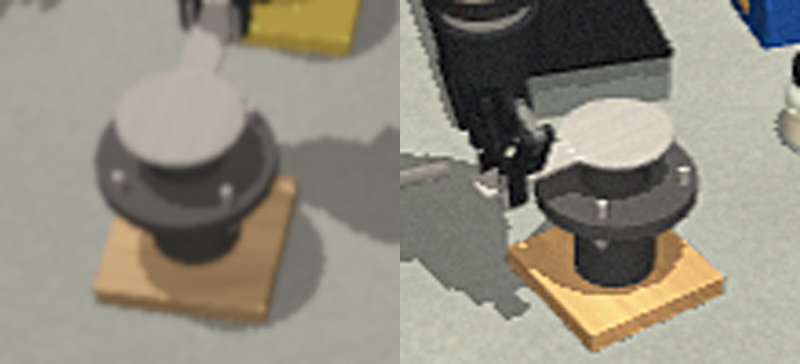

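Level and over the dark flange in both views: scene disc at (115,180) between the front studs (180,117) and (193,227). Estimated centre is (566.3,−171.7), right on target. Lowering gently.

```bash
python3 -m creep '{"delta_pos":[[0.6,0,10],[0.6,0,10],[0.4,0,6],[0.2,0,4],[0,0,0]],"dr":[[0,0,0],[0,0,0],[0,0,0],[0,0,0],[0,0,0]],"fingers":[10,10,10,10,10]}'
python3 -m creep '{"delta_pos":[[0.1,0,2],[0.1,0,2],[0,0,0]],"dr":[[0,0,0],[0,0,0],[0,0,0]],"fingers":[10,10,10]}'
```

```text
t: 16.35
tool_pos: [467.7, -199.0, 98.0]
tool_rot: [-0.446, 3.05, 0.014]
force: [0.4, 0.4, -1.5]
gripper_width: 24.8
gripper_force: 88.6
t: 16.73
tool_pos: [467.9, -199.1, 94.2]
tool_rot: [-0.446, 3.05, 0.014]
force: [0.7, -0.5, -1.9]
gripper_width: 24.8
gripper_force: 88.6
```

```bash
python3 -m creep '{"delta_pos":[[0.1,0,1.5],[0,0,0],[0,0,0]],"dr":[[0,0,0],[0,0,0],[0,0,0]],"fingers":[10,10,10]}'
python3 -m creep '{"delta_pos":[[0.1,0,1],[0,0,0],[0,0,0]],"dr":[[0,0,0],[0,0,0],[0,0,0]],"fingers":[10,10,10]}'
```

```text
t: 17.1
tool_pos: [468.1, -199.2, 93.0]
tool_rot: [-0.446, 3.049, 0.013]
force: [0.6, -0.5, -0.3]
gripper_width: 25.0
gripper_force: 88.7
t: 17.48
tool_pos: [468.1, -199.2, 92.1]
tool_rot: [-0.446, 3.049, 0.013]
force: [-1.3, 1.2, 2.5]
gripper_width: 24.5
gripper_force: 88.9
```

Contact. One more small press, then open slowly.

```bash
python3 -m creep '{"delta_pos":[[0,0,0.7],[0,0,0],[0,0,0]],"dr":[[0,0,0],[0,0,0],[0,0,0]],"fingers":[10,10,10]}' 20
python3 -m creep '{"delta_pos":[[0,0,0],[0,0,0],[0,0,0],[0,0,0],[0,0,0]],"dr":[[0,0,0],[0,0,0],[0,0,0],[0,0,0],[0,0,0]],"fingers":[29,34,42,52,60]}'
python3 - <<'E'
from h import *
a=viewer.snapshot("scene")[140:240,160:270];b=viewer.snapshot("side")[190:290,240:350]
save(np.hstack([cv2.resize(i,(400,364),interpolation=cv2.INTER_CUBIC) for i in(a,b)]),"f2.png")
for c in("scene","side"):print(blankfit(c,viewer.calibration(c),113))
E
```

```text
t: 17.85
tool_pos: [468.1, -199.2, 91.4]
tool_rot: [-0.446, 3.049, 0.013]
force: [-2.5, 0.5, 4.5]
gripper_width: 24.4
gripper_force: 89.1
t: 18.48
tool_pos: [467.9, -199.1, 91.1]
tool_rot: [-0.446, 3.05, 0.013]
force: [-0.1, -0.1, -0.2]
gripper_width: 60.0
gripper_force: 0.0
(array([ 5.66168229e+02, -1.74544783e+02,  2.21561723e-01]), np.float64(9.17195816602045), 1049)
(array([ 5.64772150e+02, -1.79299177e+02,  2.44400768e-01]), np.float64(30.37388625434038), 562)
```

View pics/f2.png

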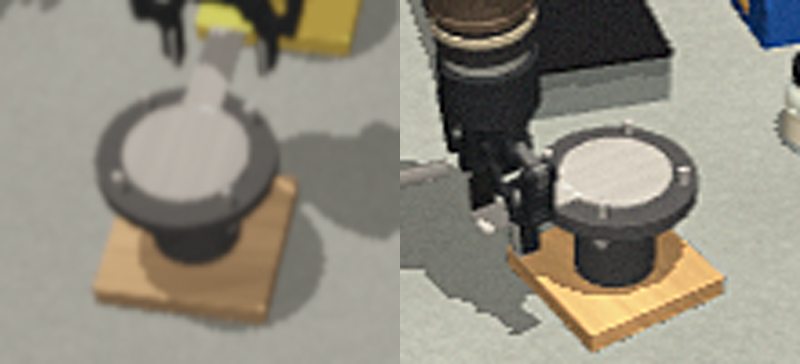

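Both views show the blank flat on the face inside the four studs, with an even dark rim (scene disc at (150,185)). I'll withdraw upwards and forward and check the centring with the wrist camera.

```bash
python3 -m creep '{"delta_pos":[[0,0,-10],[0,0,-25],[0,0,-40],[0,0,-45],[0,0,0]],"dr":[[0,0,0],[0,0,0],[0,0,0],[0,0,0],[0,0,0]],"fingers":[60,60,60,60,60]}'
python3 -m creep '{"delta_pos":[[-35,0,0],[-45,0,0],[-45,0,0],[-30,0,0],[0,0,0]],"dr":[[0,0.06,0],[0,0,0],[0,0,0],[0,0,0],[0,0,0]],"fingers":[60,60,60,60,60]}'
python3 - <<'E'
from h import *
rel([468,-199,92],0)
cal=viewer.calibration("wrist");im=viewer.snapshot("wrist");save(im,"w6.png");print(blankfit("wrist",cal,113))
for r in nets.landmark_of("wrist","flange_face")[:2]:print(r["conf"],onz(cal,r["centre"],110))
E
```

```text
t: 19.3
tool_pos: [462.7, -202.1, 215.5]
tool_rot: [-0.445, 3.044, 0.007]
force: [-0.1, 0.4, -0.7]
gripper_width: 60.0
gripper_force: 0.0
t: 19.92
tool_pos: [610.6, -155.9, 211.1]
tool_rot: [0.457, -3.106, -0.001]
force: [0.1, -0.4, 0.1]
gripper_width: 59.9
gripper_force: 0.0
TCP [ 610.6 -155.9  211.1] tool z [-0.002  0.001 -1.   ] shift [148.8  -0.3 119.4] turn -1.279 w 59.90793789809953 q [-0.25  0.33  0.18  1.42  0.   -0.54]
(array([ 5.77133765e+02, -1.68364052e+02,  2.30997082e-01]), np.float64(14.62936799952466), 17134)
```

View pics/w6.png

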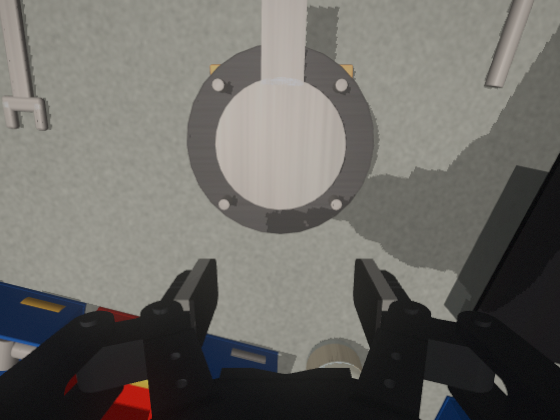

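The disc at (144,281) sits about 4 mm from the rim's centre at (138,281), within the 10 mm limit, flat, clear of all four studs and released. Handing in.

```bash
python3 -c "
from h import *
print(robot.job_done())"
```

```text
the job is handed in; nothing more can be done
None
```

The blank lies flat on the dark flange inside its four studs, about 4 mm off centre (limit 10 mm) and released, and the job was handed in; the system returned no verdict.

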